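Lock a finished panel into its carrier with a flat driver

TASK

Take the blue-handled flat driver out of its wooden stand, seat its blade in the slotted screw with the red rim and turn that screw clockwise until it stops, so that its latch reaches over the painted panel. Leave the yellow-rimmed screw as it is, then put the driver back in the stand, standing upright with its blade in the hole.

Things in the scene. Friction and masses are not known exactly. Their poses are not given: they have to be found in the camera images.
- driver: flat driver upright in the stand. Origin: middle of the blade's tip; z up to the handle, x along the blade's width. Blade 24 mm wide, 5 thick (3 at the tip), 14 high; shank 10 dia; black shoulder 60 x 32 mm (x, y), z = 47 to 61; blue handle bar 84 x 32 x 30 mm (x, y, z), z = 61 to 91: grip it across y, centred at z = 76. About 0.22 kg.
- stand: pale wooden block, fixed, 90 x 75 x 60 mm (x, y, z), origin at the centre of its underside. A central hole in its top, 45 mm along x by 21 mm along y, right through, takes the driver's blade and shank; the driver's shoulder rests on the block's top, its origin then 13 mm above the stand's.
- red_slot (a point): middle of the slot's floor in the red-rimmed steel screw head (48 mm dia), 32 mm above the table; x along the slot, z up; turns with the screw. Slot 13 mm deep, 39 long, closed at its ends, 8 wide in its lower 6 mm, flaring to 15 at the top; blade has 7 degrees of play each way. A steel latch under the head points to +x, 51 mm from the axis. It sits on a fixed plywood panel carrier.
- red_screw (a joint): turn of the red-rimmed screw, rad: grows clockwise seen from above; starts between 0 and 0.35 (latch open, beside the panel), hard stop at 1.57 (latch over the panel). Stays where it is left; turning takes about 0.06 N m.
- yellow_screw (a joint): turn of the yellow-rimmed screw, an equal one on the same carrier, 160 mm from the red one, same sense; starts between 0 and 0.35 and is to stay so. Which of the two is at the left varies.
Not all that is in view belongs to the job. Leave any orange or turquoise look-alike of the driver alone. Of the things shaped like the stand, the wooden one is meant.

How it is judged:
By the outcome, as a careful person would: the job done as asked, in the order asked, and still so for the second after the job is handed in, with the robot touching nothing.
It also fails if it takes over 50 s, if anything falls off the work surface, if the arm or the gripper's body presses on something with over 40 N, if the wrist force passes 120 N, or if a joint passes its speed limit or range.

ROBOT

A 6-joint arm with a two-finger parallel gripper is mounted at the origin on the work surface. World frame = base frame: x ahead of the robot, y to its left, z up, the work surface at z = 0. Lengths are in m, angles in rad, forces in N, time in s.
With the tool pointing down it reaches from about 0.25 to 0.775 m from the base axis. Payload 4 kg.
Tool frame: the origin (TCP) lies between the finger pads; the fingertips stand 25 mm ahead of it and the grasp point (between the pads) lies 6 mm ahead of it (robot.tip_reach is the z of the fingertips in the tool frame, in m); z points along the fingers, y is the line along which they close (so a half turn about z gives the same grasp; the last joint's range is limited). The gripper opens to 94 mm and grips with 3 to 60 N. Pads are 16 mm wide; open, the fingers measure 119 mm over their backs; the gripper's body (75 mm by 177 mm) begins 78 mm behind the grasp point.
Start: joints at [1.107, 0.087, 1.371, -0, 1.684, -0.103], TCP at [0.194, 0.515, 0.231] pointing down, gripper open.
Joint ranges: [-3.1, 3.1], [-0.76, 2.03], [0.27, 2.55], [-1.08, 4.22], [0.17, 2.65], [-2.57, 2.57]. Speed limits (rad/s): [2.79, 2.79, 3.14, 3.14, 3.14, 3.14].

INTERFACE

Orientations are given as [roll, pitch, yaw] about the fixed x, y, z axes, in that order (R = Rz(yaw) Ry(pitch) Rx(roll)).
In Python, from bench import robot gives the robot as it stands. The module is installed in compiled form; this text tells all that it offers.
- The arm moves only by the shell command python3 -m handwheel 'ROWS'. ROWS is JSON, a list of rows, each a list of 3 entries, a list of its own where there are three numbers: the turn, a rotation vector about the world's x, y, z in units of 90 degrees (1.0 is 90 degrees), then the shift along the world's x, y, z in units of 0.05 m (1.0 is 0.05 m), then the closure, from 0 (fully open) to 1 (shut). A call has 1 to 5 rows; each row shifts and turns the commanded pose from where the row before left it; what a row does not reach is not made up. A row lasts 1/10 s, in which the tool goes at most 50 mm and 8.59 degrees, less where a joint would pass 70% of its speed; a pose out of reach is approached as far as the arm can. A call with a number of a shift or a turn outside -1 to 1 is refused whole. A call with a gripper value outside its range is refused whole. The fingers move at their own pace and stop on an object; the grip force is fixed at half the most. Time passes only in rows, so rows that do not move let the fingers close. It gives the time, the measured TCP pose, the force, the opening and the grip force at its end, in the units of the state.
- robot.get_obs(): the state, without advancing time (a new reading comes with each control period).
- robot.snapshot(name): name is "scene" or "top" or "wrist"; returns (picture, depth): 384x512x3 uint8, red, green, blue; 384x512 float32, m along the optical axis (not along the pixel's ray), 0 where there is no reading.
- robot.calibration(name): a dict with "mtx" (3x3 intrinsics, pixels), "extrinsics" (4x4, takes a point from camera to world coordinates); the wrist camera has in their place "hand_eye" (4x4, takes a point from camera to tool coordinates, whose origin is the TCP and whose axes are the flange's). Camera axes: x right, y down, z forward; pixel columns grow to the right and rows downward; lengths in m; the calibration is good to about 2 mm. A picture is of the moment at which its call begins: read the wrist's pose just before it. calibration takes no time and is no camera call.
- robot.close_job(): hands the job in; it is judged then, once.
Trained networks look in the newest picture that a camera, given by its name, has taken for a name from the list of things; names that differ only in an ending like _2 or _b are one class to them, and where a whole thing is asked for, a point or a joint stands for the part that bears it (a point fixed in the world has none). Each returns a list of dicts, best first, with "p" (0 to 1); they miss things now and then, are a little off and sometimes report something else, mostly with a low value. They report only what shows in the picture. A call takes as long as a camera call. They do not tell look-alikes from the thing itself.
- robot.boxes_of(query, camera): "bbox" ([left, top, right, bottom] in pixels, round what is visible of it).
The state is a dict: "time": time; "joint_positions": joint angles; "qvel": joint speeds; "joint_torque": joint torques, N m; "tool_pos": TCP position; "ee_rot": TCP orientation; "wrist_force": force on the tool from outside, world axes, zero at the start; "wrist_torque": the same for the moment, N m; "width": finger opening in m; "finger_force": force on a finger pad.
Only numpy, scipy, OpenCV 4.12 (cv2) and the standard library are available. Lean on these libraries where they do the work, as an engineer would, in place of code of your own. Each camera call takes 0.05 s, during which the arm holds its last target. There are 200 camera calls.

## Working session

There is one attempt and no reset: what is moved stays moved. The work goes in short steps, Python scripts to look and compute and a shell command to move; the robot and the scene stay as the last step left them, time stands still between calls to the robot, and variables do not carry over. Pictures are saved under pics/ and viewed, at most 14 in all, crops included, and the job is handed in when it is done.

```bash
mkdir -p pics; cat > h.py <<'E'
import numpy as np,cv2
from scipy.spatial.transform import Rotation as R
from bench import robot
def T(o):
    M=np.eye(4);r=np.array(o["ee_rot"])
    M[:3,:3]=R.from_euler('xyz',r).as_matrix() if r.size==3 else r.reshape(3,3)
    M[:3,3]=o["tool_pos"];return M
def snap(n):
    o=robot.get_obs();p,d=robot.snapshot(n);c=robot.calibration(n)
    E=np.array(c["extrinsics"]) if "extrinsics" in c else T(o)@np.array(c["hand_eye"])
    K=np.array(c["mtx"]);v,u=np.indices(d.shape)
    P=np.stack([(u-K[0,2])/K[0,0]*d,(v-K[1,2])/K[1,1]*d,d],-1)@E[:3,:3].T+E[:3,3]
    P[d==0]=np.nan
    return p,d,P
def save(n,p,s=1):cv2.imwrite('pics/'+n+'.png',cv2.resize(p[...,::-1],None,fx=s,fy=s,interpolation=cv2.INTER_CUBIC))
E
python3 - <<'E'
from h import *
o=robot.get_obs();print({k:np.round(v,3).tolist() for k,v in o.items()})
p,d,P=snap("top");save('top',p,1.5)
for q in ["driver","stand","red_slot","yellow_screw"]:
    for b in robot.boxes_of(q,"top"):
        l,t,r,bb=map(int,b["bbox"]);c=P[(t+bb)//2,(l+r)//2]
        print(q,round(b["p"],2),[l,t,r,bb],np.round(c,3))
E
```

```text
{'time': 0.0, 'joint_positions': [1.107, 0.088, 1.372, 0.0, 1.684, -0.103], 'qvel': [-0.001, 0.001, 0.001, -0.001, 0.001, 0.001], 'joint_torque': [0.0, -34.019, -30.242, 0.072, 0.033, -0.0], 'tool_pos': [0.194, 0.514, 0.229], 'ee_rot': [-3.139, -0.0, 2.781], 'wrist_force': [-0.156, -0.203, -0.392], 'wrist_torque': [0.029, -0.0, 0.024], 'finger_force': 0.0, 'width': 0.094}
driver 0.89 [368, 120, 398, 139] [ 0.647 -0.549  0.09 ]
driver 0.61 [305, 159, 317, 185] [ 0.498 -0.332  0.105]
driver 0.61 [262, 207, 292, 222] [ 0.371 -0.238  0.094]
stand 0.83 [328, 232, 361, 271] [ 0.282 -0.451 -0.   ]
stand 0.76 [290, 156, 320, 196] [ 0.485 -0.315  0.107]
stand 0.63 [276, 244, 300, 277] [ 0.246 -0.281  0.004]
red_slot 0.65 [154, 155, 178, 172] [0.524 0.109 0.036]
yellow_screw 0.6 [203, 149, 229, 171] [ 0.54  -0.046  0.042]
```

View pics/top.png

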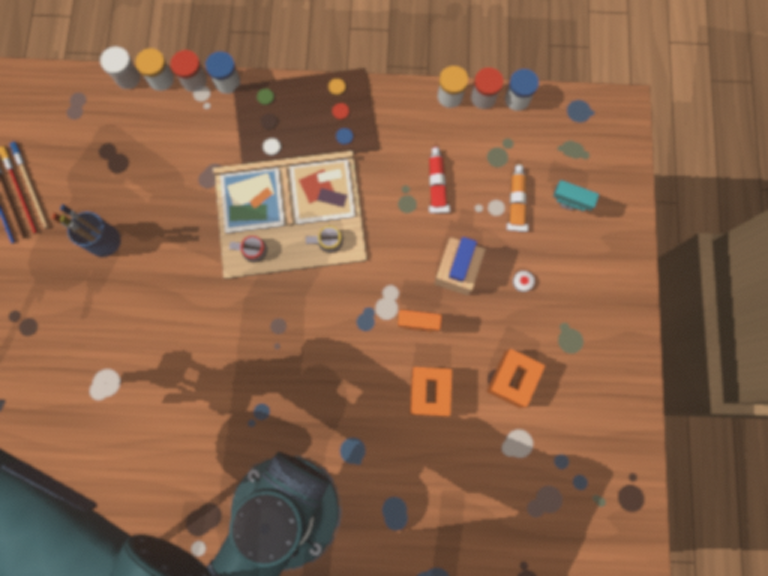

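```bash
python3 - <<'E'
from h import *
p,d,P=snap("top")
hsv=cv2.cvtColor(p,cv2.COLOR_RGB2HSV)
save('crop',p[110:290,140:410],2.9)
def comps(m,name,minA=15):
    n,L,s,c=cv2.connectedComponentsWithStats(m.astype(np.uint8))
    for i in range(1,n):
        if s[i,4]>minA:
            X=P[L==i];z=np.nanmedian(X[:,2]);k=abs(X[:,2]-z)<.006
            X=X[k].astype(np.float32)
            print(name,s[i].tolist(),X.mean(0).round(4),cv2.minAreaRect(X[:,:2]))
sat=(hsv[...,1]>120)&(hsv[...,2]>50);h=hsv[...,0]
comps(sat&(h>100)&(h<130),'blue');comps(sat&((h<6)|(h>174)),'red');comps(sat&(h>22)&(h<34),'yellow')
E
```

```text
Traceback (most recent call last):
cv2.error: OpenCV(4.12.0) /io/opencv/modules/imgproc/src/convhull.cpp:143: error: (-215:Assertion failed) total >= 0 && (depth == CV_32F || depth == CV_32S) in function 'convexHull'
```

The top view shows three drivers: blue in the pale wooden stand at (308,175) original pixels, orange lying or standing at (280,213), and turquoise at (384,130). The blue one in the wooden block fits; the two orange blocks at (288,261) and (345,251) are look-alike stands. The red-rimmed screw is at (168,165) with its latch pointing left, and the yellow one is at (220,159).

```bash
cat >> h.py <<'E'
def comps(p,P,minA=15):
    hsv=cv2.cvtColor(p,cv2.COLOR_RGB2HSV);sat=(hsv[...,1]>120)&(hsv[...,2]>50);h=hsv[...,0]
    for name,m in [('blue',sat&(h>100)&(h<130)),('red',sat&((h<6)|(h>174))),('yellow',sat&(h>22)&(h<34))]:
        n,L,s,c=cv2.connectedComponentsWithStats(m.astype(np.uint8))
        for i in range(1,n):
            if s[i,4]>minA:
                X=P[L==i];X=X[~np.isnan(X[:,0])]
                if len(X)<10: continue
                if name=='blue': X=X[X[:,2]>np.percentile(X[:,2],95)-.008]
                X=X.astype(np.float32);r=cv2.minAreaRect(np.ascontiguousarray(X[:,:2]))
                print(name,s[i].tolist(),X.mean(0).round(4),np.round(r[0],4),np.round(r[1],4),round(r[2],1))
E
python3 - <<'E'
from h import *
p,d,P=snap("top")
save('crop',p[130:220,140:330],4)
q=p.copy();q[:, :140]=0;q[:130]=0;q[220:]=0
comps(q,P)
E
```

```text
blue [301, 159, 15, 27, 212] [ 0.4972 -0.3236  0.1048] [ 0.4979 -0.3237] [0.0233 0.0788] 73.3
red [287, 130, 11, 8, 77] [ 0.6454 -0.2786  0.0237] [ 0.6446 -0.2793] [0.0247 0.0319] 2.3
red [347, 185, 5, 4, 16] [ 0.4812 -0.4623  0.0173] [ 0.4812 -0.4623] [0.0109 0.0117] 47.3
```

View pics/crop.png

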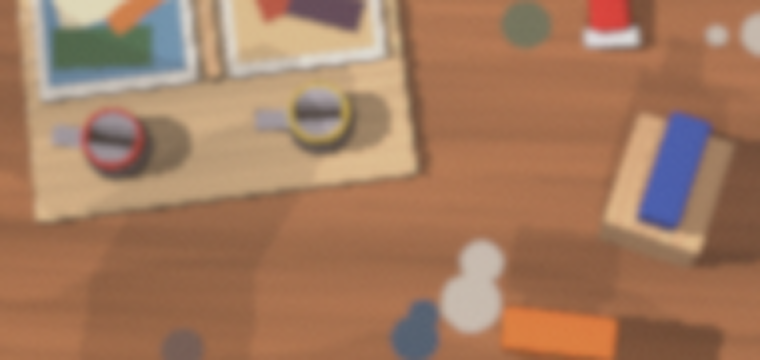

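The crop confirms the blue handle in the pale wooden stand, with its long axis at about -17°. The red screw is on the left with its latch to the left, and the yellow one is on the right. I'll look at the red screw from close by on the way to the driver.

```bash
python3 -m handwheel '[[[0,0,0],[0.55,-0.8,0.1],0],[[0,0,0],[0.55,-0.8,0.1],0],[[0,0,0],[0.55,-0.8,0.1],0],[[0,0,0],[0.55,-0.8,0.1],0],[[0,0,0],[0.55,-0.8,0.1],0]]'
python3 -m handwheel '[[[0,0,0],[0.55,-0.8,0.1],0],[[0,0,0],[0.55,-0.8,0.1],0],[[0,0,0],[0.55,-0.8,0.1],0],[[0,0,0],[0.55,-0.8,0.1],0],[[0,0,0],[0,0,0],0]]'
python3 - <<'E'
from h import *
p,d,P=snap("wrist");save('w1',p,1.5);comps(p,P);np.save('w1.npy',P)
print(robot.calibration("wrist")["hand_eye"])
for q in ["red_slot","yellow_screw"]:
    for b in robot.boxes_of(q,"wrist"):
        l,t,r,bb=map(int,b["bbox"]);print(q,round(b["p"],2),[l,t,r,bb],P[(t+bb)//2,(l+r)//2])
E
```

```text
time: 0.85
tool_pos: [0.3323, 0.313, 0.2559]
ee_rot: [3.141, 0.001, 2.781]
wrist_force: [1.6, 0.9, 0.5]
width: 0.0941
finger_force: 0.0
time: 1.35
tool_pos: [0.4444, 0.15, 0.2758]
ee_rot: [-3.14, 0.002, 2.772]
wrist_force: [0.3, 1.2, -0.6]
width: 0.094
finger_force: 0.0
blue [450, 119, 62, 65, 1741] [0.5152 0.3982 0.087 ] [0.521  0.3994] [0.018  0.0601] 74.7
blue [25, 182, 26, 34, 601] [ 3.858e-01 -1.394e-01 -2.000e-04] [ 0.3861 -0.1418] [0.0337 0.0458] 55.2
red [221, 216, 38, 38, 410] [0.5153 0.1033 0.0422] [0.5222 0.1036] [0.0538 0.0469] 40.9
red [174, 324, 53, 37, 851] [ 0.6599 -0.0122  0.0251] [0.5634 0.0696] [0.0688 0.3229] 49.6
[[-4.20703798e-04 -9.73885300e-01 -2.27040185e-01  6.41707019e-02]
 [ 9.99999878e-01 -4.68088237e-04  1.54864684e-04 -4.37196857e-04]
 [-2.57095280e-04 -2.27040092e-01  9.73885378e-01 -1.53467999e-01]
 [ 0.00000000e+00  0.00000000e+00  0.00000000e+00  1.00000000e+00]]
red_slot 0.9 [221, 213, 277, 254] [0.52540319 0.11255331 0.0314187 ]
yellow_screw 0.61 [155, 266, 172, 277] [ 0.53630112 -0.01562108  0.02537559]
```

View pics/w1.png

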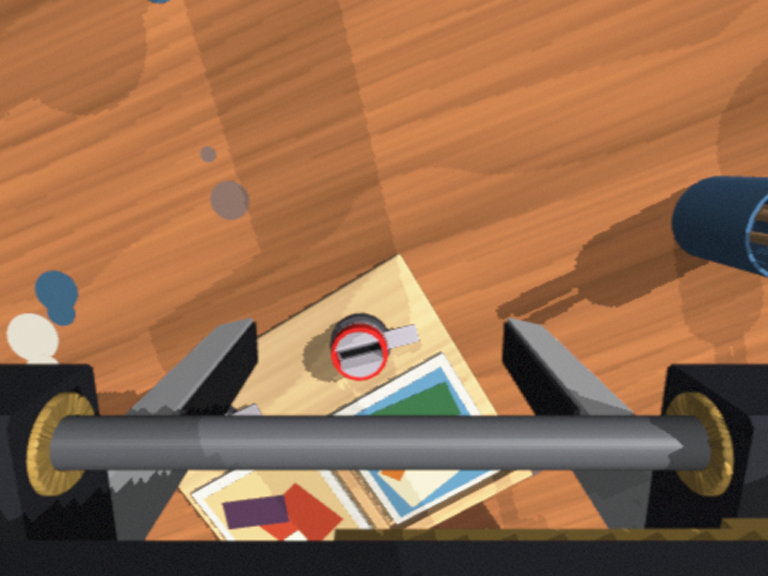

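The wrist view shows the red-rimmed screw at (358,352) in the 1.5x picture, with the latch to its right and the slot clearly visible. I'll measure its centre and slot direction by intersecting the rays with the rim plane (z=0.045).

```bash
cat >> h.py <<'E'
def plane(uv,z,n="wrist"):
    c=robot.calibration(n);K=np.array(c["mtx"])
    E=np.array(c["extrinsics"]) if "extrinsics" in c else T(robot.get_obs())@np.array(c["hand_eye"])
    uv=np.atleast_2d(uv).astype(float)
    r=np.c_[(uv[:,0]-K[0,2])/K[0,0],(uv[:,1]-K[1,2])/K[1,1],np.ones(len(uv))]@E[:3,:3].T
    return (E[:3,3]+r*((z-E[2,3])/r[:,2])[:,None])
def screw(p,box,lo=(172,8)):
    l,t,r,b=box;c=p[t:b,l:r];hsv=cv2.cvtColor(c,cv2.COLOR_RGB2HSV)
    m=(hsv[...,1]>110)&(hsv[...,2]>60)&((hsv[...,0]<=lo[1])|(hsv[...,0]>=lo[0]))
    v,u=np.nonzero(m);e=plane(np.c_[u+l,v+t],.045)[:,:2]
    (cx,cy),rad=cv2.minEnclosingCircle(e.astype(np.float32))
    vv,uu=np.indices(m.shape);Q=plane(np.c_[uu.ravel()+l,vv.ravel()+t],.045)[:,:2]
    g=c.max(-1).ravel();k=(np.hypot(*(Q-[cx,cy]).T)<.0195)&(g<90)
    S=Q[k];w,V=np.linalg.eigh(np.cov(S.T));a=np.degrees(np.arctan2(V[1,1],V[0,1]))%180
    print('centre',round(cx,4),round(cy,4),'mean',e.mean(0).round(4),'r',round(rad,4),'slot dir deg',round(a,1),len(S),'slot mean',S.mean(0).round(4))
E
python3 - <<'E'
from h import *
p,d,P=snap("wrist");screw(p,(216,205,264,260));o=robot.get_obs();print(o["tool_pos"],o["ee_rot"])
E
```

```text
centre 0.518 0.1032 mean [0.5147 0.1041] r 0.0253 slot dir deg 83.2 119 slot mean [0.5167 0.1047]
[0.44117179 0.15529954 0.27537866] [ 3.14129181e+00 -6.26562422e-04  2.78175141e+00]
```

```bash
python3 -m handwheel '[[[0,0,0],[0,-1,0],0],[[0,0,0],[0,-1,0],0],[[0,0,0],[0,-1,0],0],[[0,0,0],[0,-1,0],0],[[0,0,0],[0,-1,0],0]]'
python3 -m handwheel '[[[0,0,0.045],[0,-1,0],0],[[0,0,0],[0,-0.8,0],0],[[0,0,0],[0,-0.8,0],0],[[0,0,0],[0,-0.4,0],0],[[0,0,0],[0,0,0],0]]'
python3 - <<'E'
from h import *
p,d,P=snap("wrist");save('w2',p,1.5);comps(p,P)
E
```

```text
time: 2.05
tool_pos: [0.4414, -0.0952, 0.2757]
ee_rot: [3.141, 0.001, 2.785]
wrist_force: [1.4, -0.0, -0.6]
width: 0.0941
finger_force: 0.0
time: 2.55
tool_pos: [0.4419, -0.2459, 0.2747]
ee_rot: [3.141, -0.001, 2.851]
wrist_force: [-0.5, 0.6, -0.2]
width: 0.0937
finger_force: 0.0
blue [182, 207, 34, 71, 2195] [ 0.494  -0.3229  0.1031] [ 0.465  -0.3052] [0.0462 0.1476] 59.6
red [99, 232, 14, 13, 149] [ 0.4817 -0.4636  0.0159] [ 0.4819 -0.4636] [0.0181 0.0176] 77.9
red [433, 274, 8, 3, 18] [ 0.6199 -0.0763  0.0786] [ 0.5487 -0.1229] [0.2698 0.0064] 32.9
red [261, 313, 29, 21, 447] [ 0.6506 -0.277   0.0425] [ 0.5529 -0.2669] [0.0364 0.2641] 83.4
red [277, 339, 25, 14, 147] [ 0.7094 -0.2696  0.0261] [ 0.7149 -0.2665] [0.0452 0.0237] 43.4
yellow [406, 185, 42, 39, 471] [ 0.5436 -0.0593  0.0417] [ 0.5537 -0.0474] [0.0693 0.0466] 58.0
```

View pics/w2.png

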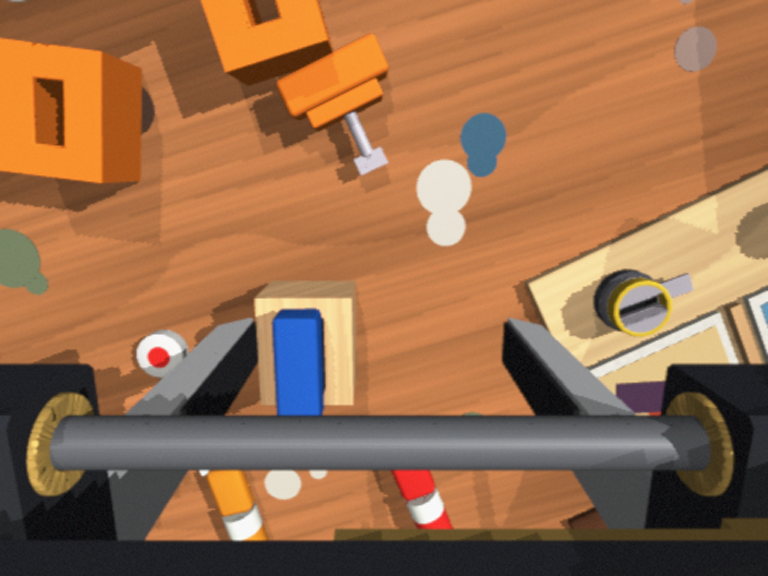

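The wrist view shows the blue handle at (298,360), well aligned with the image's vertical, though the bar hides its far end. I'll shift to show it all.

```bash
python3 -m handwheel '[[[0,0,0],[0.4,-0.7,0],0],[[0,0,0],[0.4,-0.6,0],0],[[0,0,0],[0,0,0],0],[[0,0,0],[0,0,0],0]]'
cat >> h.py <<'E'
def handle(p,P,ztop):
    hsv=cv2.cvtColor(p,cv2.COLOR_RGB2HSV);m=(hsv[...,1]>150)&(hsv[...,0]>105)&(hsv[...,0]<130)
    m&=abs(P[...,2]-ztop)<.006
    n,L,s,c=cv2.connectedComponentsWithStats(m.astype(np.uint8));i=1+np.argmax(s[1:,4])
    v,u=np.nonzero(L==i);Q=plane(np.c_[u,v],ztop)[:,:2].astype(np.float32)
    print('handle',s[i].tolist(),cv2.minAreaRect(Q),'mean',Q.mean(0),'z',np.nanmedian(P[L==i][:,2]))
E
python3 - <<'E'
from h import *
p,d,P=snap("wrist");handle(p,P,.104)
o=robot.get_obs();print(o["tool_pos"],o["ee_rot"],o["joint_positions"])
E
```

```text
time: 3.0
tool_pos: [0.4823, -0.3084, 0.275]
ee_rot: [3.14, -0.002, 2.854]
wrist_force: [-0.3, 0.2, 0.7]
width: 0.0944
finger_force: 0.0
handle [227, 157, 30, 78, 2266] ((0.4987981915473938, -0.32545992732048035), (0.02933000959455967, 0.08121398091316223), 73.56106567382812) mean [ 0.49796388 -0.32501495] z 0.10308550246201592
[ 0.48207084 -0.30822678  0.27567939] [ 3.14062820e+00 -4.47783108e-04  2.85411346e+00] [-6.68371601e-01  1.33530927e-01  1.23116742e+00  7.44752341e-04
  1.77766847e+00 -1.95153583e+00]
```

```bash
python3 -m handwheel '[[[0,0,0],[0.32,-0.34,0],0],[[0,0,0],[0,0,-0.9],0],[[0,0,0],[0,0,-0.9],0],[[0,0,0],[0,0,-0.9],0],[[0,0,0],[0,0,-0.5],0]]'
python3 -m handwheel '[[[0,0,0],[0,0,-0.4],0],[[0,0,0],[0,0,0],0],[[0,0,0],[0,0,0],0]]'
```

```text
time: 3.55
tool_pos: [0.496, -0.324, 0.1122]
ee_rot: [3.139, -0.005, 2.854]
wrist_force: [-1.2, -0.4, 1.0]
width: 0.0942
finger_force: 0.0
time: 3.85
tool_pos: [0.498, -0.3263, 0.0968]
ee_rot: [-3.141, 0.001, 2.853]
wrist_force: [0.5, -1.2, 0.0]
width: 0.0938
finger_force: 0.0
```

```bash
python3 -m handwheel '[[[0,0,0],[0,0,0],1],[[0,0,0],[0,0,0],1],[[0,0,0],[0,0,0],1],[[0,0,0],[0,0,0],1],[[0,0,0],[0,0,0],1]]'; python3 -m handwheel '[[[0,0,0],[0,0,0],1],[[0,0,0],[0,0,0],1],[[0,0,0],[0,0,0],1]]'
```

```text
time: 4.35
tool_pos: [0.4977, -0.3276, 0.0958]
ee_rot: [-3.142, 0.0, 2.851]
wrist_force: [-0.5, 0.4, 0.5]
width: 0.0574
finger_force: 0.0
time: 4.65
tool_pos: [0.4977, -0.327, 0.0954]
ee_rot: [3.141, -0.0, 2.851]
wrist_force: [0.1, 2.2, -0.1]
width: 0.0337
finger_force: 0.7
```

```bash
python3 -m handwheel '[[[0,0,0],[0,0,0],1],[[0,0,0],[0,0,0],1],[[0,0,0],[0,0,0.2],1],[[0,0,0],[0,0,0.4],1],[[0,0,0],[0,0,0.5],1]]'; python3 -m handwheel '[[[0,0,0],[0,0,0.6],1],[[0,0,0],[0,0,0.6],1],[[0,0,0],[0,0,0.2],1],[[0,0,0],[0,0,0],1],[[0,0,0],[0,0,0],1]]'; python3 - <<'E'
from h import *
p,d,P=snap("wrist");save('w3',p,1.2);o=robot.get_obs();print(o["tool_pos"],o["ee_rot"],o["wrist_force"],o["wrist_torque"])
p,d,P=snap("scene");save('s3',p,1.5)
E
```

```text
time: 5.15
tool_pos: [0.4966, -0.327, 0.1496]
ee_rot: [3.141, -0.004, 2.851]
wrist_force: [0.2, 1.0, -2.0]
width: 0.0315
finger_force: 30.0
time: 5.65
tool_pos: [0.4971, -0.3271, 0.2189]
ee_rot: [3.141, -0.002, 2.851]
wrist_force: [0.1, 0.1, -3.2]
width: 0.0318
finger_force: 30.0
[ 0.49687387 -0.3269032   0.21809603] [ 3.14010011 -0.00376579  2.85132005] [ 0.42850382 -0.12054138 -3.15283893] [-0.02368017  0.03826616 -0.03870449]
```

View pics/s3.png

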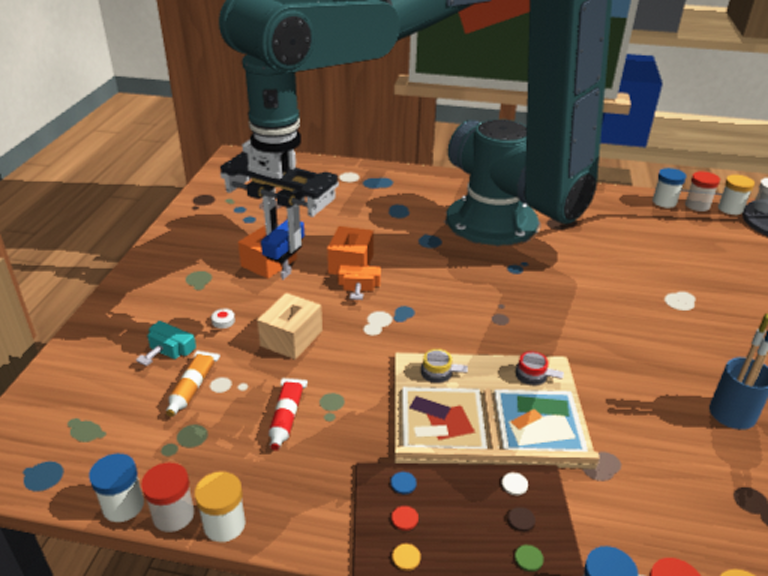

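The scene picture shows the driver lifted clear at (283,240), and the wooden stand empty at (290,325). Now I'll carry it to the red screw, turning it about -81°.

```bash
python3 -m handwheel '[[[0,0,-0.075],[0.03,0.71,0],1],[[0,0,-0.075],[0.03,0.71,0],1],[[0,0,-0.075],[0.03,0.71,0],1],[[0,0,-0.075],[0.03,0.71,0],1],[[0,0,-0.075],[0.03,0.71,0],1]]'; python3 -m handwheel '[[[0,0,-0.075],[0.03,0.71,0],1],[[0,0,-0.075],[0.03,0.71,0],1],[[0,0,-0.075],[0.03,0.71,0],1],[[0,0,-0.075],[0.03,0.71,0],1],[[0,0,-0.075],[0.03,0.71,0],1]]';  python3 -m handwheel '[[[0,0,-0.075],[0.03,0.71,0],1],[[0,0,-0.075],[0.03,0.71,0],1],[[0,0,0],[0,0,0],1],[[0,0,0],[0,0,0],1]]'
python3 - <<'E'
from h import *
o=robot.get_obs();print(o["tool_pos"],o["ee_rot"])
p,d,P=snap("wrist");save('w4',p,1.5)
for b in robot.boxes_of("red_slot","wrist"):print(b)
E
```

```text
time: 6.25
tool_pos: [0.5043, -0.1483, 0.2185]
ee_rot: [-3.14, -0.003, 2.257]
wrist_force: [0.9, 0.2, -3.2]
width: 0.0318
finger_force: 30.0
time: 6.75
tool_pos: [0.5118, 0.029, 0.2186]
ee_rot: [-3.139, -0.0, 1.668]
wrist_force: [-0.0, 0.8, -2.2]
width: 0.0323
finger_force: 30.0
time: 7.15
tool_pos: [0.5149, 0.099, 0.2189]
ee_rot: [-3.139, 0.001, 1.441]
wrist_force: [-0.0, 0.4, -2.0]
width: 0.0319
finger_force: 30.0
[0.51493003 0.09896913 0.21885646] [-3.13884072e+00  1.42305439e-03  1.44056686e+00]
{'bbox': [239.3, 121.7, 276.0, 160.1], 'p': 0.75}
```

View pics/w4.png

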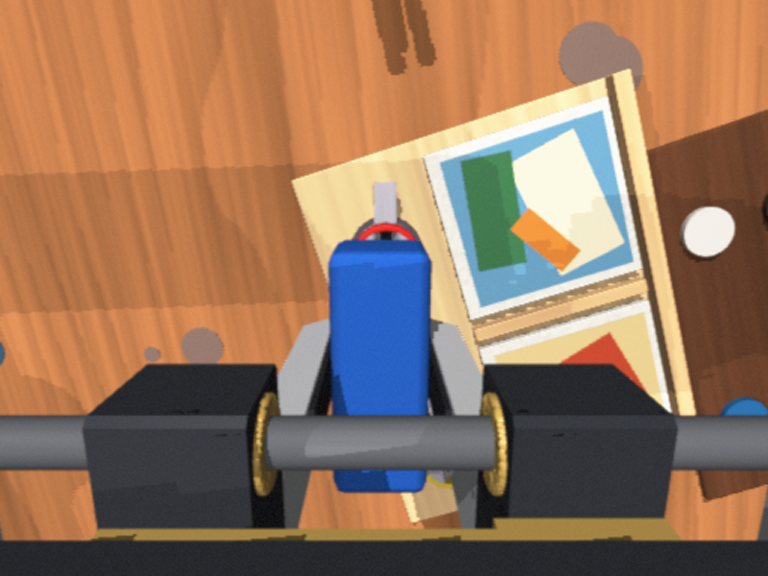

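The latch at (385,200) and the slot at (385,237) run along the image's vertical, in line with the handle, so the yaw is right to about 1°. I'll work out the remaining lateral offset.

```bash
python3 - <<'E'
from h import *
o=robot.get_obs();M=T(o)
p,d,P=snap("wrist");hsv=cv2.cvtColor(p,cv2.COLOR_RGB2HSV)
m=(hsv[...,1]>110)&((hsv[...,0]<8)|(hsv[...,0]>172))&(hsv[...,2]>100);m[:135]=0;m[175:]=0;m[:,:225]=0;m[:,290:]=0
v,u=np.nonzero(m);print(u.min(),u.max(),v.min(),v.max(),len(u))
Q=plane(np.c_[u,v],.045)[:,:2]
from scipy.optimize import least_squares
f=least_squares(lambda c:np.hypot(*(Q-c[:2]).T)-.0235,[.5175,.1045]).x;print('ring fit',f)
a=plane([[385.5/1.5,188/1.5]],.025)[0];b=plane([[385.5/1.5,215/1.5]],.025)[0];print('latch',a,b,np.degrees(np.arctan2(*(a-b)[[1,0]])))
s=plane([[386/1.5,237/1.5]],.045)[0];print('slot pt',s)
for x in (np.r_[f,.045],a,b,s):print('tool',np.linalg.inv(M)@np.r_[x,1])
g=p[156:162,235:280].max(-1);print(g)
E
```

```text
237 276 147 159 216
ring fit [0.52031166 0.10018542]
latch [0.52716895 0.14636147 0.025     ] [0.52472465 0.12787314 0.025     ] 82.46875174332465
slot pt [0.52316387 0.11523995 0.045     ]
tool [0.00324982 0.00494955 0.17444652 1.        ]
tool [0.04994915 0.00565372 0.19439462 1.        ]
tool [0.03129998 0.00568402 0.19441483 1.        ]
tool [0.01854967 0.00577914 0.17442849 1.        ]
[[146  99  96 135 207 239 242 237 229 218 205 195 189 155 118  99  95  77
   40  22  21  26  21  24  38  81  93  96 124 156 174 188 198 207 221 228
  234 238 226 170 109  93 119 208 238]
 [108  96 121 185 233 242 238 228 215 202 197 195 187 156 118  98  94  78
   51  26  23  20  26  28  36  81  99 118 134 157 176 188 196 197 201 218
  229 235 235 220 158 105 104 165 226]
 [ 97  97 155 220 239 237 229 212 197 193 195 193 186 154 114  95  94  98
   71  35  30  29  30  30  39  89 123 135 140 160 174 187 195 195 194 201
  217 228 233 232 198 132  99 121 209]
 [111 101 152 193 202 194 179 163 175 181 183 182 174 146 118 111 114 107
   87  68  68  68  66  66  73 103 131 139 143 158 169 176 180 182 183 176
  167 182 191 194 181 141 104 103 162]
 [138 136 136 135 134 137 140 147 151 153 153 155 151 147 141 142 142 142
  140 137 138 137 136 137 137 138 145 144 147 150 149 153 155 154 155 154
  148 140 139 140 135 123 103 101 108]
 [149 147 146 148 148 148 147 147 149 148 150 149 148 149 147 148 148 148
  150 150 148 148 150 146 149 150 150 150 150 148 150 148 150 152 150 150
  149 149 149 148 149 145 139 129 120]]
```

```bash
python3 -m handwheel '[[[0,0,0],[0.11,0.09,0],1],[[0,0,0],[0,0,-0.6],1],[[0,0,0],[0,0,-0.6],1],[[0,0,0],[0,0,-0.5],1],[[0,0,0],[0,0,0],1]]'; python3 - <<'E'
from h import *
p,d,P=snap("wrist");save('w5',p[80:250,150:370],3)
o=robot.get_obs();print(o["tool_pos"],o["ee_rot"],o["wrist_force"],o["joint_positions"])
E
```

```text
time: 7.8
tool_pos: [0.5186, 0.1022, 0.131]
ee_rot: [-3.133, 0.002, 1.437]
wrist_force: [0.3, 0.6, -2.9]
width: 0.0319
finger_force: 30.0
[0.52010259 0.10245872 0.13359604] [-3.13714588e+00  9.76917989e-04  1.43676002e+00] [ 0.76960546  0.21664146 -1.84029196] [8.75151076e-02 8.58741241e-02 1.56573534e+00 2.41864409e-05
 1.49453595e+00 2.21551692e-01]
```

View pics/w5.png

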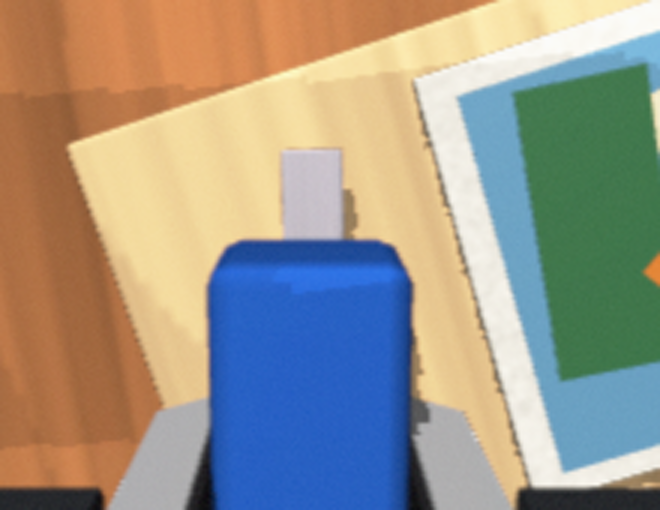

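The latch at column 312 and the handle at 311 in the crop are in line, so I'll seat the blade slowly.

```bash
python3 -m handwheel '[[[0,0,0],[0,0,-0.1],1],[[0,0,0],[0,0,-0.1],1],[[0,0,0],[0,0,-0.1],1],[[0,0,0],[0,0,0],1]]';python3 -m handwheel '[[[0,0,0],[0,0,-0.06],1],[[0,0,0],[0,0,-0.04],1],[[0,0,0],[0,0,0],1]]'
```

```text
time: 8.25
tool_pos: [0.521, 0.1031, 0.1203]
ee_rot: [-3.141, 0.0, 1.438]
wrist_force: [0.7, -0.2, -2.3]
width: 0.0317
finger_force: 30.0
time: 8.55
tool_pos: [0.5214, 0.1032, 0.1162]
ee_rot: [3.141, -0.0, 1.438]
wrist_force: [-1.4, 0.2, 0.8]
width: 0.0316
finger_force: 30.0
```

```bash
python3 -m handwheel '[[[0,0,0],[0,0,-0.03],1],[[0,0,0],[0,0,0],1],[[0,0,-0.05],[0,0,0],1],[[0,0,-0.05],[0,0,0],1],[[0,0,-0.05],[0,0,0],1]]';python3 -c "
from h import *
o=robot.get_obs();print(o['wrist_torque'],o['wrist_force'])"
python3 -m handwheel '[[[0,0,-0.05],[0,0,0],1],[[0,0,-0.05],[0,0,0],1],[[0,0,-0.05],[0,0,0],1],[[0,0,-0.05],[0,0,0],1],[[0,0,-0.05],[0,0,0],1]]';python3 -c "
from h import *
o=robot.get_obs();print(o['wrist_torque'],o['wrist_force'])
p,d,P=snap('wrist');save('w6',p[80:250,150:370],3)"
```

```text
time: 9.05
tool_pos: [0.5205, 0.1037, 0.1154]
ee_rot: [-3.14, -0.001, 1.199]
wrist_force: [-3.6, 1.0, 5.8]
width: 0.0318
finger_force: 30.0
[0.16839292 1.12932683 0.08766338] [-3.61333126  1.04345863  5.81003547]
time: 9.55
tool_pos: [0.5208, 0.1034, 0.1154]
ee_rot: [-3.141, -0.0, 0.807]
wrist_force: [-1.6, 0.6, 5.2]
width: 0.0317
finger_force: 30.0
[-0.01027769  0.96699038  0.10100396] [-1.60458793  0.59636483  5.18143397]
```

View pics/w6.png

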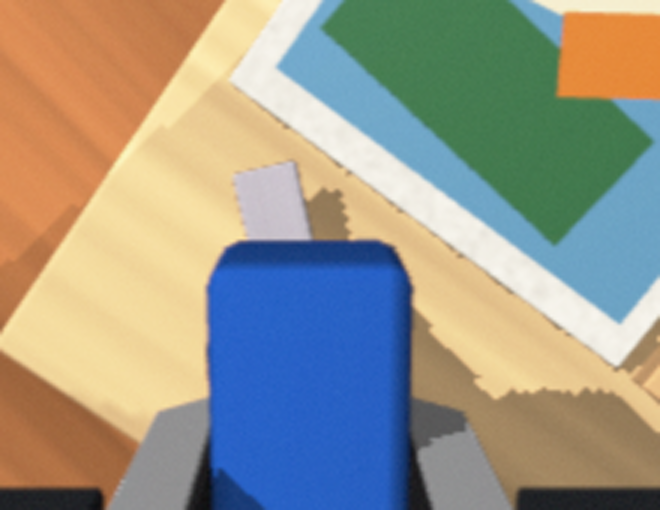

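The latch at (270,200) in the crop follows with a lag of about 9°, which is the play. I'll keep turning.

```bash
python3 -m handwheel '[[[0,0,-0.06],[0,0,0],1],[[0,0,-0.06],[0,0,0],1],[[0,0,-0.06],[0,0,0],1],[[0,0,-0.06],[0,0,0],1],[[0,0,-0.06],[0,0,0],1]]';python3 -c "
from h import *
o=robot.get_obs();print(o['wrist_torque'],o['wrist_force'])"
python3 -m handwheel '[[[0,0,-0.05],[0,0,0],1],[[0,0,-0.05],[0,0,0],1],[[0,0,-0.05],[0,0,0],1],[[0,0,0],[0,0,0],1]]';python3 -c "
from h import *
o=robot.get_obs();print(o['wrist_torque'],o['wrist_force'])"
```

```text
time: 10.1
tool_pos: [0.5212, 0.1031, 0.1155]
ee_rot: [3.141, -0.001, 0.335]
wrist_force: [-3.1, -0.5, 4.9]
width: 0.032
finger_force: 30.0
[-0.11127248  0.76950021  0.11702764] [-3.14804461 -0.46032705  4.88385237]
time: 10.5
tool_pos: [0.5214, 0.1028, 0.1155]
ee_rot: [3.141, -0.001, 0.103]
wrist_force: [-2.2, -1.1, 5.2]
width: 0.0318
finger_force: 30.0
[-0.2892003   0.7842479   0.02225804] [-2.17926648 -1.1029493   5.24458645]
```

```bash
python3 -m handwheel '[[[0,0,-0.04],[0,0,0],1],[[0,0,-0.04],[0,0,0],1]]';python3 -c "
from h import *
o=robot.get_obs();print(o['wrist_torque'])"
python3 -m handwheel '[[[0,0,-0.04],[0,0,0],1],[[0,0,-0.04],[0,0,0],1]]';python3 -c "
from h import *
o=robot.get_obs();print(o['wrist_torque'])"
python3 -m handwheel '[[[0,0,-0.03],[0,0,0],1],[[0,0,0],[0,0,0],1]]';python3 -c "
from h import *
o=robot.get_obs();print(o['wrist_torque'],o['joint_positions'])
p,d,P=snap('wrist');save('w7',p[80:250,150:370],3)"
```

```text
time: 10.7
tool_pos: [0.5215, 0.1026, 0.1155]
ee_rot: [3.14, -0.001, -0.024]
wrist_force: [-2.9, -1.6, 5.5]
width: 0.0318
finger_force: 30.0
[-0.35399148  0.77724565  0.04860129]
time: 10.9
tool_pos: [0.5215, 0.1024, 0.1156]
ee_rot: [3.14, -0.002, -0.148]
wrist_force: [-2.8, -2.1, 6.5]
width: 0.032
finger_force: 30.2
[-0.50840638  0.82577375  0.88203405]
time: 11.1
tool_pos: [0.5214, 0.1025, 0.1156]
ee_rot: [3.14, -0.001, -0.193]
wrist_force: [-2.6, -2.7, 5.2]
width: 0.0319
finger_force: 30.4
[-0.51685513  0.82312095  0.85349574] [ 0.0886303   0.09688316  1.59072816 -0.00210732  1.45307843  1.85240105]
```

View pics/w7.png

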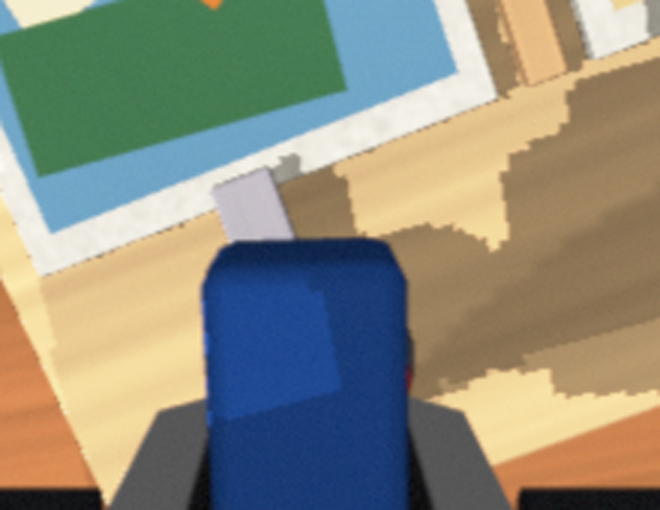

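Torque spiked to 0.88 N m, so the screw is at its hard stop. The latch at (250,205) is square to the panel edge and lies over the panel. I'll ease back a little within the play, then lift straight out.

```bash
python3 -m handwheel '[[[0,0,0.05],[0,0,0],1],[[0,0,0.04],[0,0,0],1],[[0,0,0],[0,0,0],1]]';python3 -c "
from h import *
o=robot.get_obs();print(o['wrist_torque'])"
python3 -m handwheel '[[[0,0,0],[0,0,0.1],1],[[0,0,0],[0,0,0.2],1],[[0,0,0],[0,0,0.3],1],[[0,0,0],[0,0,0.5],1],[[0,0,0],[0,0,0.5],1]]'
python3 -m handwheel '[[[0,0,0],[0,0,0.4],1],[[0,0,0],[0,0,0.2],1],[[0,0,0],[0,0,0],1]]'
python3 -c "
from h import *
o=robot.get_obs();print(o['wrist_torque'],o['wrist_force'])
p,d,P=snap('wrist');save('w8',p,1.5)
p,d,P=snap('top');np.savez('top2',p=p,P=P)
for b in robot.boxes_of('stand','top'):print(b)"
```

```text
time: 11.45
tool_pos: [0.5217, 0.1027, 0.1154]
ee_rot: [3.141, -0.002, -0.053]
wrist_force: [-1.4, -1.7, 5.8]
width: 0.0321
finger_force: 29.9
[-0.33489643  0.65280917  0.02344992]
time: 11.95
tool_pos: [0.5211, 0.1033, 0.1953]
ee_rot: [-3.141, 0.0, -0.054]
wrist_force: [-0.1, -0.1, -2.0]
width: 0.0318
finger_force: 29.9
time: 12.25
tool_pos: [0.5222, 0.1033, 0.2265]
ee_rot: [-3.141, -0.004, -0.054]
wrist_force: [-0.0, 0.8, -2.4]
width: 0.0318
finger_force: 29.9
[-0.05634442  0.16978743 -0.02833441] [-0.00268541  0.84008689 -2.42824647]
{'bbox': [325.5, 234.1, 363.2, 271.2], 'p': 0.67}
{'bbox': [274.4, 243.4, 301.8, 276.2], 'p': 0.66}
```

View pics/w8.png

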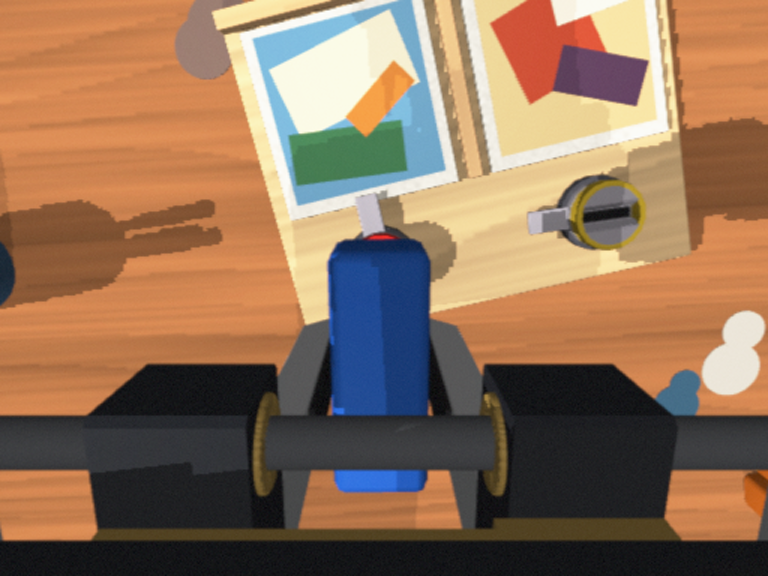

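The red latch at (370,212) lies over the panel, and the yellow screw at (605,213) is untouched. The driver sits straight in the grip, so I'll carry it back to the stand.

```bash
python3 -m handwheel '[[[0,0,-0.015],[-0.04,-0.72,0],1],[[0,0,-0.015],[-0.04,-0.72,0],1],[[0,0,-0.015],[-0.04,-0.72,0],1],[[0,0,-0.015],[-0.04,-0.72,0],1],[[0,0,-0.015],[-0.04,-0.72,0],1]]'
python3 -m handwheel '[[[0,0,-0.015],[-0.04,-0.72,0],1],[[0,0,-0.015],[-0.04,-0.72,0],1],[[0,0,-0.015],[-0.04,-0.72,0],1],[[0,0,-0.015],[-0.04,-0.72,0],1],[[0,0,-0.015],[-0.04,-0.72,0],1]]'
python3 -m handwheel '[[[0,0,0],[-0.04,-0.7,0],1],[[0,0,0],[-0.04,-0.7,0],1],[[0,0,0],[0,0,0],1],[[0,0,0],[0,0,0],1]]'
python3 - <<'E'
from h import *
o=robot.get_obs();print(o["tool_pos"],o["ee_rot"])
p,d,P=snap("wrist");save('w9',p,1.5)
# stand top plane from depth
m=(abs(P[...,2]-.06)<.006)&(abs(P[...,0]-.498)<.1)&(abs(P[...,1]+.325)<.1)
n,L,s,c=cv2.connectedComponentsWithStats(m.astype(np.uint8));i=1+np.argmax(s[1:,4])
v,u=np.nonzero(L==i);Q=plane(np.c_[u,v],.06)[:,:2].astype(np.float32);print('wrist',cv2.minAreaRect(Q),len(Q))
p,d,P=snap("top")
z=np.load('top2.npz');P=z['P'];m=(abs(P[...,2]-.06)<.012)&(abs(P[...,0]-.498)<.08)&(abs(P[...,1]+.325)<.08)
X=P[m][:,:2].astype(np.float32);print('top',cv2.minAreaRect(X),X.mean(0),len(X))
E
```

```text
time: 12.9
tool_pos: [0.5102, -0.078, 0.2222]
ee_rot: [-3.141, 0.003, -0.173]
wrist_force: [0.6, -0.0, -2.3]
width: 0.0315
finger_force: 29.9
time: 13.4
tool_pos: [0.5003, -0.2579, 0.2221]
ee_rot: [-3.141, 0.003, -0.291]
wrist_force: [-0.0, 0.3, -2.5]
width: 0.0318
finger_force: 29.9
time: 13.8
tool_pos: [0.4965, -0.3269, 0.2219]
ee_rot: [-3.139, 0.003, -0.292]
wrist_force: [0.6, 0.5, -2.5]
width: 0.0315
finger_force: 29.9
[ 0.49646998 -0.32690813  0.22190888] [-3.1394777   0.00348553 -0.29157631]
wrist ((0.5050663948059082, -0.3260587453842163), (0.0748913511633873, 0.08313824981451035), 73.46913146972656) 2717
top ((0.4998481869697571, -0.32538020610809326), (0.07474622130393982, 0.09261935949325562), 73.4132308959961) [ 0.49839455 -0.32514045] 649
```

View pics/w9.png

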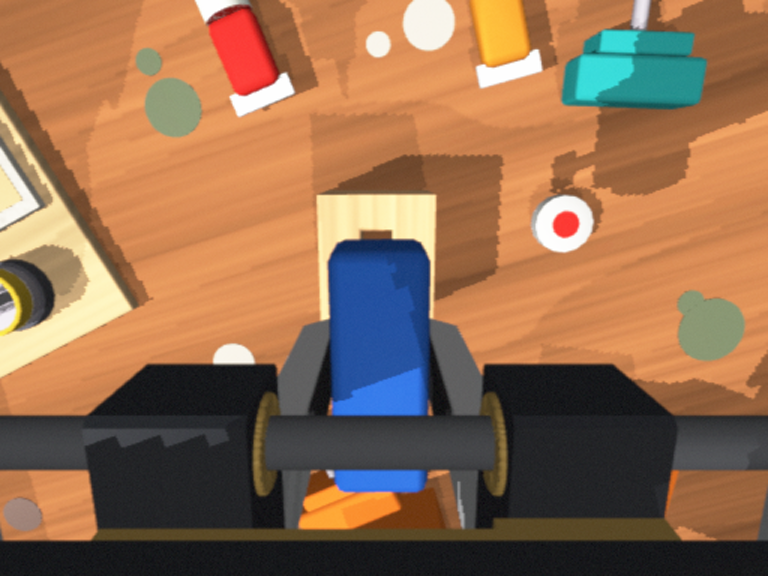

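The stand at (376,240) shows its hole right under the held driver, aligned to within 2 mm. Lowering it.

```bash
python3 -m handwheel '[[[0,0,0],[0.04,0.03,-0.4],1],[[0,0,0],[0,0,-0.6],1],[[0,0,0],[0,0,-0.6],1],[[0,0,0],[0,0,-0.4],1],[[0,0,0],[0,0,-0.2],1]]'
python3 -m handwheel '[[[0,0,0],[0,0,-0.15],1],[[0,0,0],[0,0,-0.1],1],[[0,0,0],[0,0,0],1],[[0,0,0],[0,0,0],1]]'
```

```text
time: 14.4
tool_pos: [0.4983, -0.3229, 0.1112]
ee_rot: [-3.14, 0.004, -0.288]
wrist_force: [-0.6, 1.0, -2.6]
width: 0.0319
finger_force: 29.9
time: 14.8
tool_pos: [0.4998, -0.3258, 0.1027]
ee_rot: [3.141, -0.002, -0.29]
wrist_force: [-0.5, -0.5, -2.0]
width: 0.0318
finger_force: 29.9
```

```bash
python3 -m handwheel '[[[0,0,0],[0,0,-0.06],1],[[0,0,0],[0,0,-0.05],1],[[0,0,0],[0,0,-0.02],1],[[0,0,0],[0,0,0],1]]'
```

```text
time: 15.2
tool_pos: [0.4992, -0.3256, 0.0954]
ee_rot: [3.141, -0.0, -0.29]
wrist_force: [-1.1, 0.0, -0.9]
width: 0.0318
finger_force: 29.9
```

```bash
python3 -m handwheel '[[[0,0,0],[0,0,-0.02],1],[[0,0,0],[0,0,0],1]]'; python3 -m handwheel '[[[0,0,0],[0,0,0],0],[[0,0,0],[0,0,0],0],[[0,0,0],[0,0,0],0],[[0,0,0],[0,0,0],0],[[0,0,0],[0,0,0],0]]'; python3 -m handwheel '[[[0,0,0],[0,0,0],0],[[0,0,0],[0,0,0],0],[[0,0,0],[0,0,0],0]]'
```

```text
time: 15.4
tool_pos: [0.4992, -0.3256, 0.0953]
ee_rot: [3.141, -0.001, -0.29]
wrist_force: [-2.9, 1.3, 5.3]
width: 0.0317
finger_force: 29.9
time: 15.9
tool_pos: [0.4991, -0.3254, 0.0937]
ee_rot: [-3.142, 0.0, -0.29]
wrist_force: [0.9, 1.2, -0.4]
width: 0.0683
finger_force: 0.0
time: 16.2
tool_pos: [0.4992, -0.3254, 0.094]
ee_rot: [3.141, -0.0, -0.29]
wrist_force: [-0.1, -0.2, -0.4]
width: 0.0917
finger_force: 0.0
```

```bash
python3 -m handwheel '[[[0,0,0],[0,0,0.3],0],[[0,0,0],[0,0,0.6],0],[[0,0,0],[0,0,0.8],0],[[0,0,0],[0,0,0.8],0],[[0,0,0],[0,0,0.8],0]]'; python3 -m handwheel '[[[0,0,0],[0,0.4,0],0],[[0,0,0],[-0.8,0.4,0],0],[[0,0,0],[-0.8,0.4,0],0],[[0,0,0],[-0.4,0,0],0],[[0,0,0],[0,0,0],0]]'; python3 - <<'E'
from h import *
p,d,P=snap("wrist");handle(p,P,.104)
p,d,P=snap("scene");save('s10',p,1.5)
p,d,P=snap("top");handle(p,P,.104)
E
```

```text
time: 16.7
tool_pos: [0.499, -0.3253, 0.2621]
ee_rot: [3.141, -0.001, -0.29]
wrist_force: [1.0, -0.1, 0.0]
width: 0.0939
finger_force: 0.0
time: 17.2
tool_pos: [0.3975, -0.2645, 0.26]
ee_rot: [3.141, -0.001, -0.291]
wrist_force: [0.3, 0.0, 0.5]
width: 0.0937
finger_force: 0.0
handle [268, 5, 36, 99, 3371] ((0.4999919831752777, -0.325520396232605), (0.03021152876317501, 0.08130109310150146), 73.90420532226562) mean [ 0.50108445 -0.32563698] z 0.10304737437976608Traceback (most recent call last):
  File "<stdin>", line 4, in <module>
  File "h.py", line 45, in handle
    n,L,s,c=cv2.connectedComponentsWithStats(m.astype(np.uint8));i=1+np.argmax(s[1:,4])
                                                                     ~~~~~~~~~^^^^^^^^^
    return _wrapfunc(a, 'argmax', axis=axis, out=out, **kwds)
    return bound(*args, **kwds)
ValueError: attempt to get argmax of an empty sequence
```

View pics/s10.png

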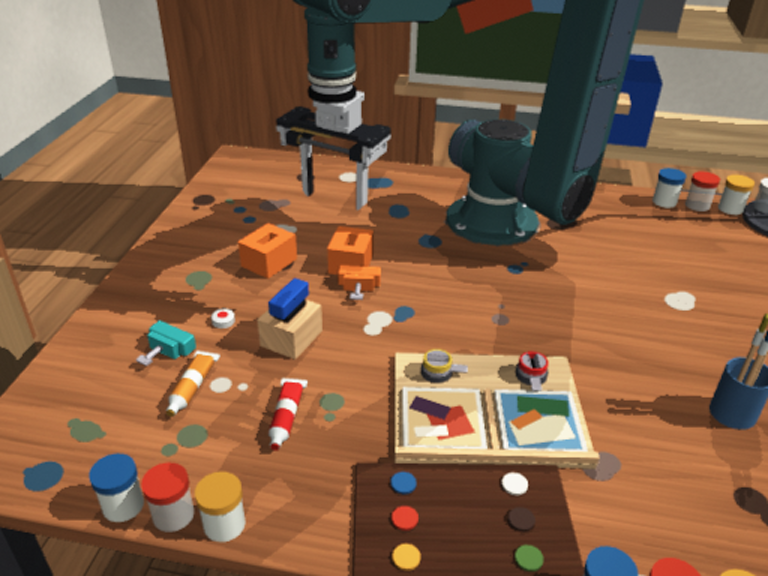

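The scene shows the driver upright in the stand at (290,305), its top at the same height as at the start. The red latch at (535,382) reaches over the panel, and the yellow one at (455,368) is unchanged.

```bash
python3 -c "
from bench import robot
print(robot.close_job())"
```

```text
the job is handed in; nothing more can be done
None
```

I turned the red-rimmed screw clockwise to its hard stop so its latch lies over the panel, left the yellow-rimmed screw untouched, put the driver back upright in the wooden stand, and handed the job in at about 17 s.

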